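Start the tube heater and hold its block hole-up

ROBOT

A 6-joint arm with a two-finger parallel gripper is mounted at the origin on the work surface. World frame = base frame: x ahead of the robot, y to its left, z up, the work surface at z = 0. Lengths are in m, angles in rad, forces in N, time in s.
With the tool pointing down it reaches from about 0.35 to 0.775 m from the base axis. Payload 7.3 kg.
Tool frame: the origin (TCP) lies on the centre line of the jaws, within the pads' length; the fingertips stand 17 mm ahead of it and the grasp point (between the pads) lies 2 mm behind it (robot.tcp_to_tips is the distance from the TCP to the fingertips, in m); z points along the fingers, y is the line along which they close (so a half turn about z gives the same grasp; the last joint's range is limited). The gripper opens to 92 mm and grips with 3 to 60 N. Pads are 19 mm wide; open, the fingers measure 130 mm over their backs; the gripper's body (75 mm by 190 mm) begins 47 mm behind the grasp point.
Start: joints at [1.052, 0.342, 1.524, -0, 1.275, -0.146], TCP at [0.191, 0.489, 0.244] pointing down, gripper open.
Joint ranges: [-2.53, 2.53], [-0.77, 2.02], [0.04, 2.7], [-1, 4.14], [0.28, 2.66], [-3.11, 3.11]. Speed limits (rad/s): [2.57, 2.57, 3.14, 3.14, 3.14, 3.14].

INTERFACE

Orientations are given as [roll, pitch, yaw] about the fixed x, y, z axes, in that order (R = Rz(yaw) Ry(pitch) Rx(roll)).
In Python, from cell import robot gives the robot as it stands. The module is installed in compiled form; this text tells all that it offers.
- The arm moves only by the tool carry_out, never from a script. Its argument "commands" is a list of rows, each a list of 3 entries, a list of its own where there are three numbers: the shift along the tool's x, y, z in m, then the turn about the tool's z in rad, then the opening, from 0 (shut) to 1 (fully open). In form: [[[dx, dy, dz], yaw, claw], ...]. A call has 1 to 20 rows; each row shifts and turns the commanded pose from where the row before left it, along the tool's axes as they then stand; what a row does not reach is not made up. A row lasts 1/8 s, in which the tool goes at most 62.5 mm and 10.7 degrees, less where a joint would pass 70% of its speed; a pose out of reach is approached as far as the arm can. A call is refused whole if a number of a shift passes 0.0625 or a number of a turn 0.188, either way. A call with a gripper value outside its range is refused whole. The fingers move at their own pace and stop on an object; "newtons" is the grip in N (left out, the last holds). Time passes only in rows, so rows that do not move let the fingers close. It gives the time, the measured TCP pose, the force, the opening and the grip force at its end, in the units of the state.
- robot.observe(): the state, without advancing time (a new reading comes with each control period).
- robot.read_camera(name): name is "side" or "top" or "wrist"; returns a dict with "pixels" (480x640x3 uint8, red, green, blue), "fx", "fy", "cx", "cy" (pixels), "view" (4x4, takes a point from world to camera coordinates); the wrist camera has in their place "T_tool_cam" (4x4, takes a point from camera to tool coordinates, whose origin is the TCP and whose axes are the flange's). Camera axes: x right, y up, looking along -z (the intrinsics and any distortion apply to the point x, -y, -z); pixel columns grow to the right and rows downward; lengths in m; the calibration is good to about 2 mm. The wrist camera is an equidistant fisheye: a pixel r from the principal point sees the ray r / f radians off the axis. A picture is of the moment at which its call begins: read the wrist's pose just before it. There is no depth.
- robot.hand_in(): hands the job in; it is judged then, once.
Trained networks look in a picture, given as the dict that the camera call returned (one of the last four; its "shot" number tells which), for a name from the list of things; names that differ only in an ending like _2 or _b are one class to them, and where a whole thing is asked for, a point or a joint stands for the part that bears it (a point fixed in the world has none). Each returns a list of dicts, best first, with "p" (0 to 1); they miss things now and then, are a little off and sometimes report something else, mostly with a low value. They report only what shows in the picture. A call takes as long as a camera call. They do not tell look-alikes from the thing itself.
- robot.find_in(picture, name): "at" ([column, row] in pixels, amid what is visible of it).
- robot.tip_of(picture, name): "at" ([column, row] in pixels: a listed point, or the origin of a listed thing).
The state is a dict: "time": time; "qpos": joint angles; "qvel": joint speeds; "joint_efforts": joint torques, N m; "tool_pos": TCP position; "tool_rot": TCP orientation; "contact_force": force on the tool from outside, world axes, zero at the start; "torque": the same for the moment, N m; "opening": finger opening in m; "grip_force": force on a finger pad.
Only numpy, scipy, OpenCV 4.12 (cv2) and the standard library are available. Lean on these libraries where they do the work, as an engineer would, in place of code of your own. Each camera call takes 0.05 s, during which the arm holds its last target. There are 200 camera calls.

TASK

Start the tube heater by pressing its keys one at a time, each fully down and let up again: yellow, then blue, then green. Then pick up the aluminium block, turn its blind hole upward and check by feel: push the copper spring pin down a little with the block's closed end (a hole would swallow the pin), keeping the hole up. Lift the block upright well clear of everything, some 15 cm or more above the table, and finish while still holding it there hole-up for the sample tube; leave the other things where they are.

Things in the scene. Friction and masses are not known exactly. Their poses are not given: they have to be found in the camera images.
- key_yellow (a joint): travel in m of the yellow spring key of the heater: 0 up, about 0.006 fully down (about 4 N); springs back when let go
- key_yellow_top (a point): centre of the top face of the yellow key (26 mm across, pressed straight down); the three keys stand in a row on the heater's front deck in any order, centres 70 mm apart
- key_blue (a joint): travel in m of the blue spring key of the heater: 0 up, about 0.006 fully down (about 4 N); springs back when let go
- key_blue_top (a point): centre of the top face of the blue key (26 mm across, pressed straight down); the three keys stand in a row on the heater's front deck in any order, centres 70 mm apart
- key_green (a joint): travel in m of the green spring key of the heater: 0 up, about 0.006 fully down (about 4 N); springs back when let go
- key_green_top (a point): centre of the top face of the green key (26 mm across, pressed straight down); the three keys stand in a row on the heater's front deck in any order, centres 70 mm apart
- heater: white dry-block tube heater, fixed, 230 mm wide (its y); origin under it on the table; front deck (where the keys are) 45 mm high from x = -107 to -23 mm, rear part 80 mm high from x = -25 to 125 mm with a metal plate on top; front faces its -x
- block: loose bare-aluminium tube block, a square bar 36 x 36 x 64 mm, about 0.14 to 0.26 kg, lying on its side on the rest; origin at the middle of the underside as it lies. Its x axis is the long axis and points out of the end that has the blind round hole (21 mm across, 40 mm deep, centred); the other end (-x) is plain and closed. z is up as it lies
- block_center (a point): middle of the block (18 mm from each long face, 32 mm from each end); axes as the block's
- block_mouth (a point): centre of the block's hole mouth, on its +x end face
- block_closed_end (a point): centre of the block's plain closed end face (-x end)
- rest: fixed black rubber rest under the block, 50 x 26 mm and 20 mm high, long side along its x and narrower than the block, so fingers pass beside it; origin under it on the table
- feeler_tip (a point): top of the upright copper feeler pin, 57 mm above the table, pin 10 mm across and 35 mm long, on a fixed blue base 60 x 60 x 12 mm
- petri_dish: bystander, loose: clear shallow dish, 86 mm across, 14 mm high; origin at its underside
- oil_bottle: bystander, loose: brown glass bottle, 34 mm across, 75 mm high, upright; origin at its underside
- specimen_jar: bystander, loose: white jar with a red cap, 48 mm across, 60 mm high, upright; origin at its underside
- slide_box: bystander, loose: blue flat box, 85 x 100 x 34 mm; origin at its underside
- mug: bystander, loose: white mug, 76 mm across, 85 mm high; origin at its underside
- lens_brush: bystander, loose: small brush lying flat, 160 mm long along its x axis; origin at its underside
- microscope: bystander, fixed: black microscope at the left side, 350 mm tall; origin under it on the table
- feeler_base: fixed blue base of the feeler pin with the pin; origin under it on the table
- feeler (a joint): travel in m of the spring feeler pin: 0 up, 0.012 fully down; it starts to give at about 1.4 N and takes about 3 N at 5 mm. A flat face pushes it down; a hole set over it swallows it and it stays up
There are look-alikes about, which are no part of the job. Leave any purple look-alike of the block alone. Several things look just like the feeler_base: the one meant starts farthest to the robot's right.

How it is judged:
On the way, in this order (a step that is already met when the one before it is completed fails the run):
1. the yellow key is pressed down, the others up (value of joint key_yellow above 0.004 m and value of joint each of key_blue, key_green below 0.002 m), for 0.05 s.
2. the blue key is pressed down, the others up (value of joint key_blue above 0.004 m and value of joint each of key_yellow, key_green below 0.002 m), for 0.05 s.
3. the green key is pressed down, the others up (value of joint key_green above 0.004 m and value of joint each of key_yellow, key_blue below 0.002 m), for 0.05 s.
4. all keys are up again, and the block, held hole-up in the fingers, pushes the feeler pin down with its closed end (value of joint feeler above 0.002 m and contact force between block and feeler_base above 0.5 N and angle between block's own x axis and vertical below 0.26 rad and contact force between the fingers and block above 1 N and value of joint each of key_yellow, key_blue, key_green below 0.002 m), for 0.1 s.
At the end, for the whole second after the job is handed in: The block is held still in the fingers, its hole axis within 0.26 rad (15 degrees) of straight up, its lower (closed) end more than 125 mm above the table, touching nothing but the fingers; the keys and the feeler pin are up (angle between block's own x axis and vertical below 0.26 rad and height (world z) of block_closed_end above 0.125 m and contact force between the fingers and block above 1 N and linear speed of block below 0.03 m/s and value of joint feeler below 0.001 m and value of joint each of key_yellow, key_blue, key_green below 0.0015 m and contact force between block and rest below 0.1 N and contact force between block and heater below 0.1 N and contact force between block and feeler_base below 0.1 N and contact force between block and microscope below 0.1 N and contact force between block and petri_dish below 0.1 N and contact force between block and oil_bottle below 0.1 N and contact force between block and specimen_jar below 0.1 N and contact force between block and slide_box below 0.1 N and contact force between block and mug below 0.1 N and contact force between block and lens_brush below 0.1 N); the arm keeps its last pose, push and grip.
It fails at once if two heater keys are down at once (value of joint each of key_yellow, key_blue above 0.003 m or value of joint each of key_blue, key_green above 0.003 m or value of joint each of key_yellow, key_green above 0.003 m).
It fails at once if a bystander is shifted by more than 30 mm or knocked over (distance of any of petri_dish, oil_bottle, specimen_jar, slide_box, mug, lens_brush from where it was at the start of the episode above 0.03 m or angle between any of petri_dish, oil_bottle, specimen_jar, slide_box, mug, lens_brush's own z axis and vertical above 0.5 rad).
It also fails if it takes over 58 s, if anything falls off the work surface, if the arm or the gripper's body presses on something with over 40 N, if the wrist force passes 120 N, or if a joint passes its speed limit or range.

## Working session

There is one attempt and no reset: what is moved stays moved. The work goes in short steps, Python scripts to look and compute and a tool call to move; the robot and the scene stay as the last step left them, time stands still between calls to the robot, and variables do not carry over. Pictures are saved under pics/ and viewed, at most 10 in all, crops included, and the job is handed in when it is done.

Besides the shell and the picture viewer there is one more tool, called after "Request:" by a JSON object that holds its "op" and its "data", one argument or row to a line. carry_out: Moves the arm, as the interface text tells. Its arguments: {"type":"object","properties":{"commands":{"type":"array"},"newtons":{"type":"number"}},"required":["commands"]}

```bash
mkdir -p pics; cat > h.py <<'E'
import numpy as np, cv2
from scipy.spatial.transform import Rotation as Ro
from cell import robot
def ray(pic,uv,st=None):
    u,v=uv
    if 'view' in pic:
        d=np.array([(u-pic['cx'])/pic['fx'],-(v-pic['cy'])/pic['fy'],-1]); T=np.linalg.inv(np.array(pic['view']))
    else:
        a=np.array([(u-pic['cx'])/pic['fx'],(v-pic['cy'])/pic['fy']]); r=np.hypot(*a)+1e-12
        d=np.array([a[0]/r*np.sin(r),-a[1]/r*np.sin(r),-np.cos(r)])
        W=np.eye(4); W[:3,:3]=Ro.from_euler('xyz',st['tool_rot']).as_matrix(); W[:3,3]=st['tool_pos']
        T=W@np.array(pic['T_tool_cam'])
    return T[:3,3],T[:3,:3]@d
def atz(pic,uv,z,st=None):
    o,d=ray(pic,uv,st); return o+d*(z-o[2])/d[2]
def save(pic,n): cv2.imwrite(f'pics/{n}.png',np.array(pic['pixels'])[:,:,::-1])
E
cat > a.py <<'E'
from h import *
np.set_printoptions(precision=3,suppress=True)
s=robot.observe(); print(s)
Z=dict(key_yellow_top=.055,key_blue_top=.055,key_green_top=.055,block_center=.038,block_mouth=.038,block_closed_end=.038,feeler_tip=.057)
for c in('top','side'):
    p=robot.read_camera(c); save(p,c+'0')
    print(c,ray(p,(320,240)))
    for n,z in Z.items():
        for r in robot.tip_of(p,n)[:5]: print(n,np.round(r['at']),round(r['p'],2),atz(p,r['at'],z))
    for n in ['heater','petri_dish','oil_bottle','specimen_jar','slide_box','mug','lens_brush','microscope','rest','block']:
        for r in robot.tip_of(p,n)[:3]: print(n,np.round(r['at']),round(r['p'],2),atz(p,r['at'],0 if n!='block' else .02))
E
python3 a.py
```

```text
{'time': 0.0, 'qpos': array([ 1.052,  0.343,  1.525, -0.   ,  1.275, -0.146]), 'qvel': array([ 0.   ,  0.001,  0.001,  0.   , -0.003, -0.002]), 'joint_efforts': array([  0.   , -43.125, -24.421,   0.072,   0.056,  -0.   ]), 'tool_pos': array([0.191, 0.489, 0.243]), 'tool_rot': array([-3.14 , -0.   ,  2.769]), 'contact_force': array([ 0.024, -0.596, -0.588]), 'torque': array([-0.047,  0.015,  0.001]), 'grip_force': 0.0, 'opening': 0.09210848298097246}
top (array([0.372, 0.075, 1.404]), array([ 0.116, -0.004, -0.993]))
key_yellow_top [256. 258.] 0.48 [0.49  0.225 0.055]
key_blue_top [234. 233.] 0.57 [0.553 0.277 0.055]
key_blue_top [229. 250.] 0.56 [0.512 0.288 0.055]
key_green_top [199. 252.] 0.56 [0.507 0.362 0.055]
block_center [452. 236.] 0.78 [ 0.532 -0.256  0.038]
block_center [401. 222.] 0.7 [ 0.572 -0.133  0.038]
block_center [309. 155.] 0.5 [0.747 0.091 0.038]
block_mouth [414. 222.] 0.84 [ 0.57  -0.164  0.038]
block_mouth [459. 219.] 0.64 [ 0.574 -0.276  0.038]
block_closed_end [446. 248.] 0.9 [ 0.505 -0.24   0.038]
block_closed_end [391. 216.] 0.82 [ 0.587 -0.108  0.038]
hea
[... 1489 characters left out ...]
12. 277.] 0.19 [ 0.763 -0.053  0.   ]
petri_dish [262. 266.] 0.96 [ 0.387  0.058 -0.   ]
petri_dish [339. 254.] 0.21 [0.598 0.076 0.   ]
oil_bottle [391. 244.] 0.48 [0.753 0.099 0.   ]
specimen_jar [410. 276.] 0.84 [ 0.76  -0.048  0.   ]
slide_box [432. 337.] 0.55 [ 0.74  -0.267  0.   ]
slide_box [227. 204.] 0.2 [0.309 0.395 0.   ]
mug [231. 203.] 0.81 [0.32  0.401 0.   ]
lens_brush [318. 431.] 0.87 [ 0.443 -0.465  0.   ]
lens_brush [233. 200.] 0.31 [0.328 0.416 0.   ]
microscope [284. 168.] 0.64 [0.517 0.609 0.   ]
rest [343. 256.] 0.75 [0.607 0.064 0.   ]
rest [342. 345.] 0.47 [ 0.535 -0.258  0.   ]
block [343. 341.] 0.79 [ 0.533 -0.265  0.02 ]
block [352. 308.] 0.56 [ 0.578 -0.165  0.02 ]
```

View pics/top0.png

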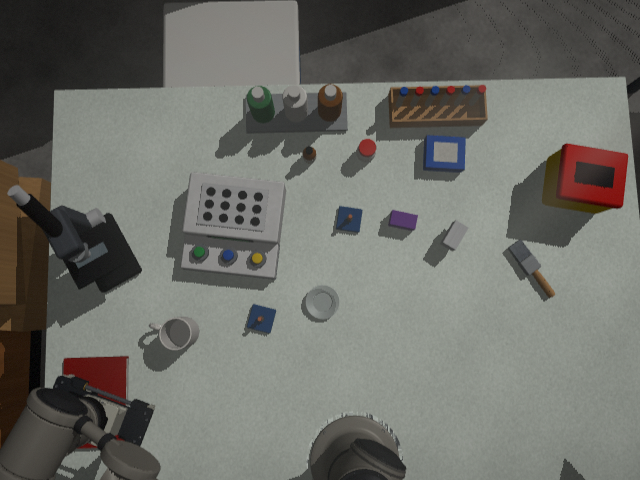

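View pics/side0.png

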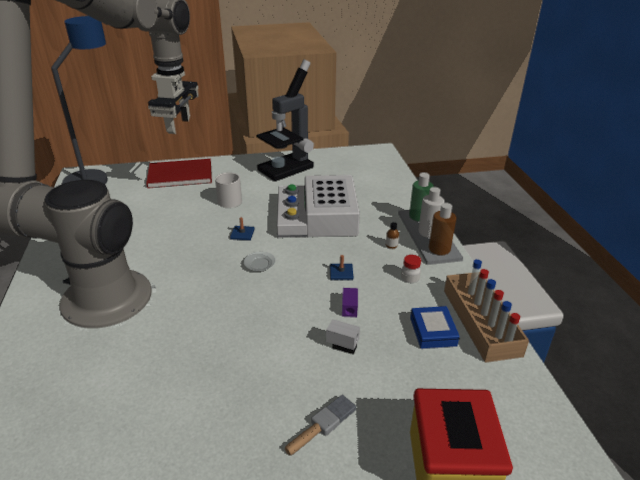

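Top view: keys are green (199,252), blue (228,256) and yellow (258,258). The grey block is at (455,236) and the right-hand feeler at (349,219). The left feeler at (261,318) and the purple block at (403,220) are look-alikes. The side view agrees. Next I triangulate.

```bash
cat > b.py <<'E'
from h import *
np.set_printoptions(precision=4,suppress=True)
t=robot.read_camera('top'); s=robot.read_camera('side')
def tri(a,b):
    (o1,d1),(o2,d2)=ray(t,a),ray(s,b)
    k=np.linalg.lstsq(np.c_[d1,-d2],o2-o1,rcond=None)[0]; p,q=o1+k[0]*d1,o2+k[1]*d2
    return (p+q)/2,np.linalg.norm(p-q)
def cent(p,uv,lo,hi,w=13):
    h=cv2.cvtColor(np.array(p['pixels']),cv2.COLOR_RGB2HSV); u,v=uv
    m=cv2.inRange(h[v-w:v+w,u-w:u+w],lo,hi); n,l,st,c=cv2.connectedComponentsWithStats(m)
    i=1+np.argmax(st[1:,4]); return c[i]+[u-w,v-w],st[i]
K={'green':((199,252),(291,188),(45,90,40),(90,255,255)),'blue':((228,256),(291,200),(105,110,60),(125,255,255)),'yellow':((258,258),(291,212),(18,110,60),(35,255,255))}
for n,(a,b,lo,hi) in K.items():
    A,B=cent(t,a,lo,hi),cent(s,b,lo,hi,8); print(n,A,B,tri(A[0],B[0]))
print('feeler',tri((349.5,213),(342,256)))
h=np.array(t['pixels'])[215:260,435:475]; cv2.imwrite('pics/blk.png',np.hstack([cv2.resize(h[:,:,::-1],(400,450),interpolation=2),cv2.resize(np.array(s['pixels'])[235:280,320:360][:,:,::-1],(400,450),interpolation=2)]))
E
python3 b.py
```

```text
green (array([198.8444, 251.5   ]), array([ 8,  8, 11, 10, 90], dtype=int32)) (array([291.625, 187.275]), array([ 5,  5,  8,  6, 40], dtype=int32)) (array([0.509 , 0.3609, 0.0603]), np.float64(3.730183823617782e-05))
blue (array([227.7045, 254.5795]), array([ 8,  7, 11, 10, 88], dtype=int32)) (array([291.6585, 198.6341]), array([ 5,  4,  8,  7, 41], dtype=int32)) (array([0.4996, 0.2916, 0.0611]), np.float64(9.007359722588796e-05))
yellow (array([256.8065, 257.8172]), array([ 7,  8, 11, 11, 93], dtype=int32)) (array([291.5   , 211.1154]), array([ 4,  4, 10,  7, 52], dtype=int32)) (array([0.4896, 0.222 , 0.0612]), np.float64(0.0005174211607589326))
feeler (array([ 0.5908, -0.0043,  0.0545]), np.float64(0.006314222492271953))
```

View pics/blk.png

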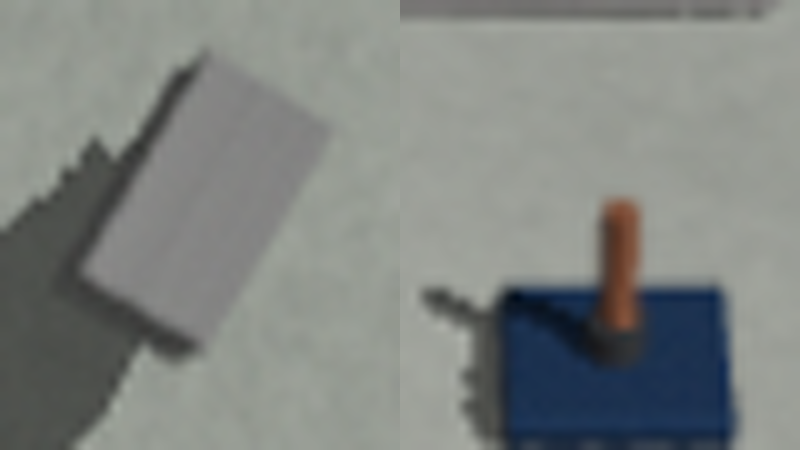

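Request:
{"op": "carry_out", "data": {
  "commands": [
    [[-0.047, -0.0175, 0], 0, 0],
    [[-0.047, -0.0175, 0], 0, 0],
    [[-0.047, -0.0175, 0], 0, 0],
    [[-0.047, -0.0175, 0], 0, 0],
    [[-0.047, -0.0175, 0], 0, 0],
    [[-0.047, -0.0175, 0.02], 0, 0],
    [[-0.047, -0.0175, 0.04], 0, 0],
    [[-0.047, -0.0175, 0.04], 0, 0],
    [[0, 0, 0.04], 0, 0],
    [[0, 0, 0], 0, 0],
    [[0, 0, 0], 0, 0],
    [[0, 0, 0], 0, 0]
  ]
}}

```text
time: 3.4
tool_pos: [0.4892, 0.2242, 0.1078]
tool_rot: [3.139, 0.003, 2.77]
contact_force: [0.4, -0.5, 0.2]
opening: 0.0003
grip_force: 0.0
```

Request:
{"op": "carry_out", "data": {
  "commands": [
    [[0, 0, 0.02], 0, 0],
    [[0, 0, 0.01], 0, 0],
    [[0, 0, 0.003], 0, 0],
    [[0, 0, 0.002], 0, 0],
    [[0, 0, 0], 0, 0]
  ]
}}

```text
time: 4.03
tool_pos: [0.4892, 0.2242, 0.0773]
tool_rot: [3.138, 0.004, 2.77]
contact_force: [-14.6, -3.6, 47.3]
opening: 0.0004
grip_force: 23.8
```

```bash
cat > c.py <<'E'
from h import *
s=robot.read_camera('side');w=robot.read_camera('wrist')
a=cv2.resize(np.array(s['pixels'])[160:260,250:370],(480,400),interpolation=2)
b=cv2.resize(np.array(w['pixels']),(320,240))
b=cv2.copyMakeBorder(b,0,160,0,0,cv2.BORDER_CONSTANT)
cv2.imwrite('pics/press.png',np.hstack([a,b])[:,:,::-1])
print(robot.observe()['contact_force'],robot.observe()['tool_pos'])
E
python3 c.py
```

```text
[-15.40247439  -4.53052406  47.04322581] [0.48914807 0.22415767 0.07724947]
```

View pics/press.png

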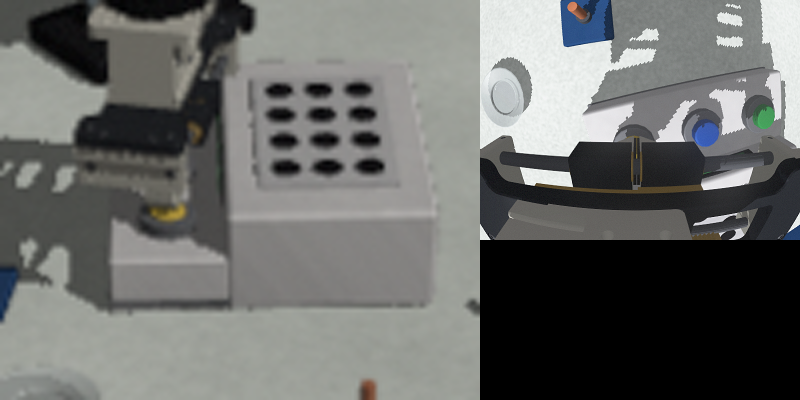

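The fingertips stand on the yellow key, at side-crop position (165,210). I'll lift slowly and read the force to see whether it really was down.

Request:
{"op": "carry_out", "data": {
  "commands": [
    [[0, 0, -0.005], 0, 0],
    [[0, 0, 0], 0, 0]
  ]
}}

```text
time: 4.38
tool_pos: [0.4891, 0.2241, 0.078]
tool_rot: [3.139, 0.003, 2.769]
contact_force: [-2.3, 0.4, 15.0]
opening: 0.0003
grip_force: 7.8
```

Request:
{"op": "carry_out", "data": {
  "commands": [
    [[0, 0, -0.003], 0, 0],
    [[0, 0, 0], 0, 0]
  ]
}}

```text
time: 4.62
tool_pos: [0.489, 0.224, 0.0795]
tool_rot: [3.14, 0.001, 2.769]
contact_force: [0.0, 2.0, 3.2]
opening: 0.0001
grip_force: 1.6
```

Request:
{"op": "carry_out", "data": {
  "commands": [
    [[0, 0, -0.003], 0, 0],
    [[0, 0, 0], 0, 0]
  ]
}}

```text
time: 4.88
tool_pos: [0.4887, 0.2234, 0.0819]
tool_rot: [3.141, 0.0, 2.769]
contact_force: [0.4, 1.3, 1.8]
opening: 0.0002
grip_force: 1.1
```

Request:
{"op": "carry_out", "data": {
  "commands": [
    [[0, 0, -0.02], 0, 0],
    [[0, 0, 0], 0, 0],
    [[0, 0, 0], 0, 0]
  ]
}}

```text
time: 5.25
tool_pos: [0.4879, 0.223, 0.1009]
tool_rot: [-3.141, -0.001, 2.769]
contact_force: [-0.3, -0.1, -0.7]
opening: 0.0008
grip_force: 0.0
```

Request:
{"op": "carry_out", "data": {
  "commands": [
    [[0.007, 0.034, 0], 0, 0],
    [[0.007, 0.034, 0], 0, 0],
    [[0, 0, 0], 0, 0],
    [[0, 0, 0], 0, 0],
    [[0, 0, 0.012], 0, 0],
    [[0, 0, 0.0085], 0, 0],
    [[0, 0, 0.003], 0, 0],
    [[0, 0, 0], 0, 0],
    [[0, 0, 0], 0, 0]
  ]
}}

```text
time: 6.38
tool_pos: [0.5001, 0.2912, 0.0784]
tool_rot: [-3.141, -0.0, 2.769]
contact_force: [-1.5, -1.9, 4.0]
opening: 0.0001
grip_force: 1.9
```

Nearly at the bottom stop, so I press a bit further, then lift.

Request:
{"op": "carry_out", "data": {
  "commands": [
    [[0, 0, 0.0015], 0, 0],
    [[0, 0, 0], 0, 0]
  ]
}}

```text
time: 6.62
tool_pos: [0.5002, 0.2914, 0.0781]
tool_rot: [-3.141, 0.001, 2.769]
contact_force: [-3.8, -4.9, 13.6]
opening: 0.0004
grip_force: 6.7
```

Request:
{"op": "carry_out", "data": {
  "commands": [
    [[0, 0, -0.012], 0, 0],
    [[0, 0, -0.013], 0, 0],
    [[0, 0, 0], 0, 0],
    [[0.007, 0.035, 0], 0, 0],
    [[0.007, 0.035, 0], 0, 0],
    [[0, 0, 0], 0, 0],
    [[0, 0, 0], 0, 0],
    [[0, 0, 0.012], 0, 0],
    [[0, 0, 0.0085], 0, 0],
    [[0, 0, 0.0045], 0, 0],
    [[0, 0, 0], 0, 0],
    [[0, 0, 0], 0, 0]
  ]
}}

```text
time: 8.12
tool_pos: [0.5125, 0.3612, 0.0781]
tool_rot: [-3.141, 0.0, 2.769]
contact_force: [-4.0, -4.8, 13.1]
opening: 0.0002
grip_force: 6.1
```

Request:
{"op": "carry_out", "data": {
  "commands": [
    [[0, 0, -0.04], 0, 0],
    [[0, 0, -0.05], 0, 0],
    [[0, 0, -0.05], 0, 0],
    [[-0.0202, -0.0476, 0], 0, 0.5],
    [[-0.0202, -0.0476, 0], 0, 0.8],
    [[-0.0202, -0.0476, 0], 0, 0.8],
    [[-0.0202, -0.0476, 0], 0, 0.8],
    [[-0.0202, -0.0476, 0], 0, 0.8],
    [[-0.0202, -0.0476, 0], 0, 0.8],
    [[-0.0202, -0.0476, 0], 0, 0.8],
    [[-0.0202, -0.0476, 0], 0, 0.8],
    [[-0.0202, -0.0476, 0], 0, 0.8],
    [[-0.0202, -0.0476, 0], 0, 0.8],
    [[-0.0202, -0.0476, 0], 0, 0.8],
    [[-0.0202, -0.0476, 0], 0, 0.8],
    [[0, 0, 0], 0.144, 0.8],
    [[0, 0, 0], 0, 0.8],
    [[0, 0, 0], 0, 0.8]
  ],
  "newtons": 3
}}

```text
time: 10.38
tool_pos: [0.5303, -0.2577, 0.2166]
tool_rot: [3.141, -0.0, 2.628]
contact_force: [-0.4, 0.6, 0.3]
opening: 0.0734
grip_force: 0.0
```

```bash
cat > d.py <<'E'
from h import *
np.set_printoptions(precision=3,suppress=True)
s=robot.observe(); w=robot.read_camera('wrist'); print(s['tool_pos'],s['tool_rot'],s['contact_force'])
save(w,'wr1')
for n,z in dict(block_center=.038,block_mouth=.038,block_closed_end=.038,feeler_tip=.057).items():
    for r in robot.tip_of(w,n)[:4]: print(n,np.round(r['at']),round(r['p'],2),atz(w,r['at'],z,s))
E
python3 d.py
```

```text
[ 0.53  -0.258  0.217] [ 3.141 -0.     2.628] [-0.444  0.624  0.25 ]
block_center [313. 222.] 0.9 [ 0.536 -0.26   0.038]
block_center [444. 196.] 0.89 [ 0.573 -0.145  0.038]
block_mouth [313. 256.] 0.97 [ 0.563 -0.276  0.038]
block_mouth [412. 204.] 0.78 [ 0.564 -0.174  0.038]
block_mouth [539. 144.] 0.5 [ 0.574 -0.03   0.038]
block_closed_end [475. 189.] 0.74 [ 0.581 -0.114  0.038]
block_closed_end [316. 188.] 0.59 [ 0.51  -0.243  0.038]
feeler_tip [573. 148.] 0.82 [ 0.588 -0.004  0.057]
```

View pics/wr1.png

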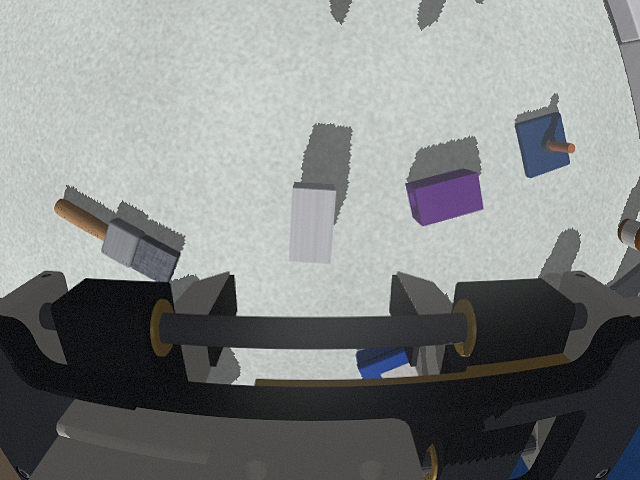

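The view shows the block at columns 291–335, rows 183–262. Its near end, at row 185, is a plain face, so the hole is at the far (+x) end. The tool can't tilt, so I'll pinch near the mouth with 3 N and let the closed end swing down.

Request:
{"op": "carry_out", "data": {
  "commands": [
    [[-0.027, 0, 0.04], 0.02, 0.8],
    [[0, 0, 0.05], 0, 0.8],
    [[0, 0, 0.05], 0, 0.8],
    [[0, 0, 0.03], 0, 0.8],
    [[0, 0, 0.01], 0, 0.8],
    [[0, 0, 0], 0, 0.8],
    [[0, 0, 0], 0, 0.2],
    [[0, 0, 0], 0, 0.2],
    [[0, 0, 0], 0, 0.2],
    [[0, 0, 0], 0, 0.2],
    [[0, 0, 0], 0, 0.2],
    [[0, 0, 0], 0, 0.2]
  ],
  "newtons": 3
}}

```text
time: 12.12
tool_pos: [0.554, -0.2717, 0.0371]
tool_rot: [-3.142, 0.001, 2.605]
contact_force: [-1.8, -0.4, 3.5]
opening: 0.0363
grip_force: 3.0
```

Request:
{"op": "carry_out", "data": {
  "commands": [
    [[0, 0, -0.01], 0, 0.2],
    [[0, 0, -0.015], 0, 0.2],
    [[0, 0, -0.02], 0, 0.2],
    [[0, 0, -0.03], 0, 0.2],
    [[0, 0, -0.03], 0, 0.2],
    [[0, 0, 0], 0, 0.2],
    [[0, 0, 0], 0, 0.2]
  ]
}}

```text
time: 13.0
tool_pos: [0.5533, -0.2711, 0.1409]
tool_rot: [3.141, -0.002, 2.605]
contact_force: [0.2, -0.1, -2.1]
opening: 0.0361
grip_force: 3.0
```

```bash
cat > e.py <<'E'
from h import *
import sys
np.set_printoptions(precision=3,suppress=True)
s=robot.observe(); p=robot.read_camera('side'); w=robot.read_camera('wrist'); print(s['tool_pos'],s['tool_rot'],s['contact_force'],s['opening'])
T=np.array(p['view']); c=T[:3,:3]@s['tool_pos']+T[:3,3]; u=int(p['cx']+p['fx']*c[0]/-c[2]); v=int(p['cy']-p['fy']*c[1]/-c[2]); print(u,v)
a=cv2.resize(np.array(p['pixels'])[v-50:v+70,u-60:u+60],(480,480),interpolation=2)
b=cv2.resize(np.array(w['pixels']),(320,240)); b=cv2.copyMakeBorder(b,0,240,0,0,cv2.BORDER_CONSTANT)
cv2.imwrite(f'pics/{sys.argv[1]}.png',np.hstack([a,b])[:,:,::-1])
E
python3 e.py lift1
```

```text
[ 0.553 -0.271  0.141] [ 3.141 -0.002  2.605] [ 0.23  -0.09  -2.073] 0.036070753429857494
354 300
```

View pics/lift1.png

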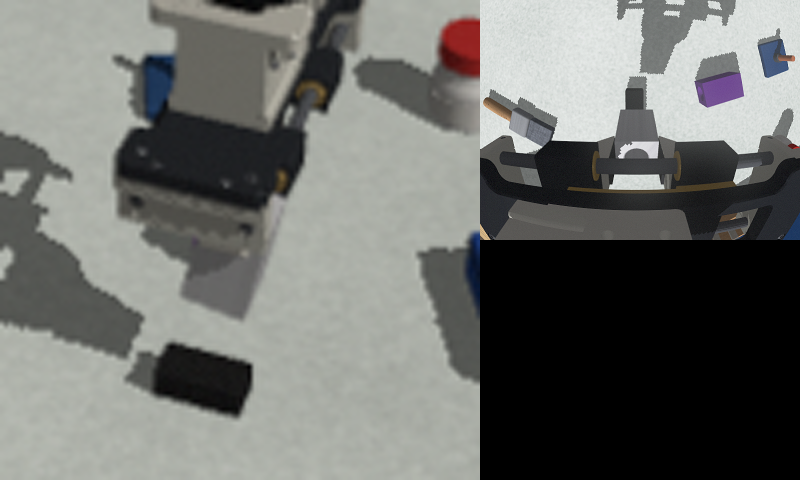

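It swung down: in the wrist view the round mouth now faces up at (637,155). To square it, I'll set the closed end lightly on free table while gripping at 3 N, then grip hard.

Request:
{"op": "carry_out", "data": {
  "commands": [
    [[0.035, 0.011, 0], 0, 0.2],
    [[0.035, 0.011, 0], 0, 0.2],
    [[0.035, 0.011, 0], 0, 0.2],
    [[0, 0, 0.03], 0, 0.2],
    [[0, 0, 0.03], 0, 0.2],
    [[0, 0, 0.015], 0, 0.2],
    [[0, 0, 0], 0, 0.2],
    [[0, 0, 0], 0, 0.2]
  ]
}}

```text
time: 14.1
tool_pos: [0.481, -0.1898, 0.0673]
tool_rot: [3.142, 0.001, 2.605]
contact_force: [0.7, 0.3, -1.9]
opening: 0.0361
grip_force: 3.0
```

Request:
{"op": "carry_out", "data": {
  "commands": [
    [[0, 0, 0.006], 0, 0.2],
    [[0, 0, 0.003], 0, 0.2],
    [[0, 0, 0], 0, 0.2]
  ]
}}

```text
time: 14.48
tool_pos: [0.4806, -0.1895, 0.058]
tool_rot: [3.141, 0.0, 2.605]
contact_force: [-0.9, 0.8, 2.4]
opening: 0.0358
grip_force: 3.0
```

Request:
{"op": "carry_out", "data": {
  "commands": [
    [[0, 0, 0.003], 0, 0.2],
    [[0, 0, 0.0], 0, 0.2]
  ]
}}

```text
time: 14.72
tool_pos: [0.4805, -0.1894, 0.0547]
tool_rot: [3.141, -0.0, 2.605]
contact_force: [-0.3, 0.4, 0.9]
opening: 0.0356
grip_force: 3.0
```

Request:
{"op": "carry_out", "data": {
  "commands": [
    [[0, 0, 0.003], 0, 0.2],
    [[0, 0, 0], 0, 0.2]
  ]
}}

```text
time: 14.98
tool_pos: [0.4807, -0.1896, 0.0516]
tool_rot: [3.141, 0.0, 2.605]
contact_force: [0.5, 0.6, 0.8]
opening: 0.0355
grip_force: 3.0
```

```bash
python3 e.py lev1
```

```text
[ 0.481 -0.19   0.052] [3.141 0.    2.605] [0.471 0.588 0.795] 0.035548183511004784
313 310
```

View pics/lev1.png

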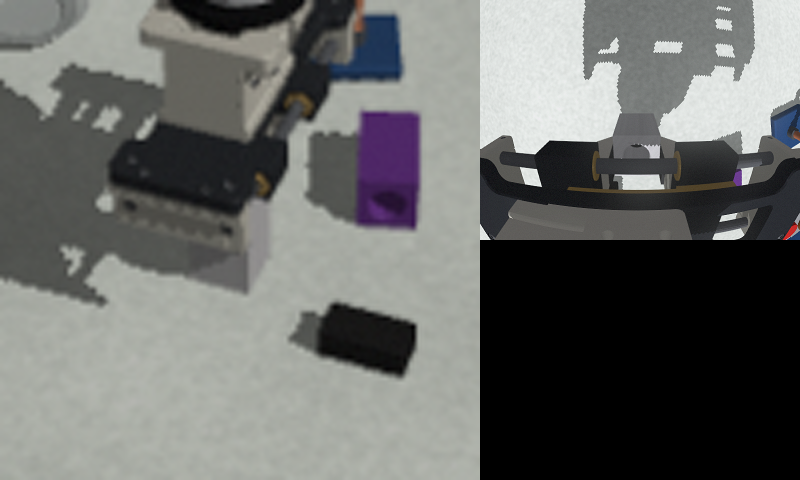

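The block stands upright and flush on the table, at side-crop (225,270). Grip firmly, lift and go over the feeler.

Request:
{"op": "carry_out", "data": {
  "commands": [
    [[0, 0, 0], 0, 0.2],
    [[0, 0, 0], 0, 0.2],
    [[0, 0, 0], 0, 0.2],
    [[0, 0, -0.04], 0, 0.2],
    [[0, 0, -0.05], 0, 0.2],
    [[0, 0, -0.02], 0, 0.2],
    [[0, 0.043, 0], 0, 0.2],
    [[0, 0.043, 0], 0, 0.2],
    [[0.0025, 0.043, 0], 0, 0.2],
    [[0, 0.043, 0], 0, 0.2],
    [[0, 0.042, 0], 0, 0.2],
    [[0, 0, 0], 0, 0.2],
    [[0, 0, 0], 0, 0.2]
  ],
  "newtons": 30
}}

```text
time: 16.7
tool_pos: [0.587, -0.0044, 0.1611]
tool_rot: [-3.141, -0.002, 2.605]
contact_force: [0.3, -0.5, -2.7]
opening: 0.0357
grip_force: 30.0
```

```bash
python3 e.py over1
```

```text
[ 0.587 -0.004  0.161] [-3.141 -0.002  2.605] [ 0.308 -0.482 -2.741] 0.03571786725519251
342 220
```

View pics/over1.png

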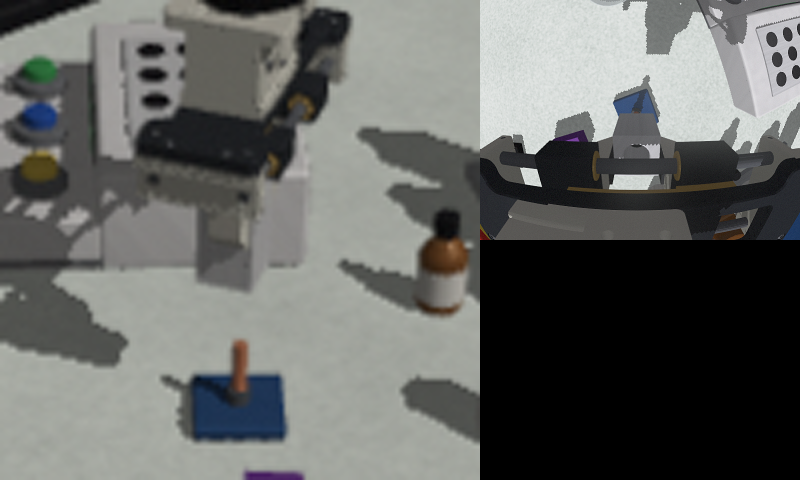

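The block hangs upright at crop (230,250), over the pin at (240,345), and all keys are up. Lower until the pin gives.

Request:
{"op": "carry_out", "data": {
  "commands": [
    [[0, 0, 0.03], 0, 0.2],
    [[0, 0, 0.016], 0, 0.2],
    [[0, 0, 0], 0, 0.2],
    [[0, 0, 0], 0, 0.2]
  ]
}}

```text
time: 17.3
tool_pos: [0.5882, -0.0046, 0.1166]
tool_rot: [3.141, 0.001, 2.604]
contact_force: [-0.1, -0.8, -2.6]
opening: 0.0356
grip_force: 30.0
```

Request:
{"op": "carry_out", "data": {
  "commands": [
    [[0, 0, 0.005], 0, 0.2],
    [[0, 0, 0.002], 0, 0.2],
    [[0, 0, 0], 0, 0.2]
  ]
}}

```text
time: 17.68
tool_pos: [0.5877, -0.0042, 0.1087]
tool_rot: [3.142, -0.0, 2.605]
contact_force: [-0.4, 0.2, -2.0]
opening: 0.0355
grip_force: 30.0
```

Request:
{"op": "carry_out", "data": {
  "commands": [
    [[0, 0, 0.002], 0, 0.2],
    [[0, 0, 0], 0, 0.2]
  ]
}}

```text
time: 17.92
tool_pos: [0.5879, -0.0043, 0.1069]
tool_rot: [3.141, 0.0, 2.605]
contact_force: [0.0, 0.6, -0.5]
opening: 0.0357
grip_force: 30.0
```

Request:
{"op": "carry_out", "data": {
  "commands": [
    [[0, 0, 0.0035], 0, 0.2],
    [[0, 0, 0], 0, 0.2],
    [[0, 0, 0], 0, 0.2]
  ]
}}

```text
time: 18.3
tool_pos: [0.5879, -0.0043, 0.1034]
tool_rot: [3.141, 0.0, 2.605]
contact_force: [-0.7, 0.2, 1.4]
opening: 0.0357
grip_force: 30.0
```

About 4 N, so the pin is roughly 5 mm down. Lift clear.

Request:
{"op": "carry_out", "data": {
  "commands": [
    [[0, 0, 0], 0, 0.2],
    [[0, 0, -0.02], 0, 0.2],
    [[0, 0, -0.04], 0, 0.2],
    [[0, 0, -0.04], 0, 0.2],
    [[0, 0, -0.03], 0, 0.2],
    [[0, 0, -0.01], 0, 0.2],
    [[0, 0, 0], 0, 0.2],
    [[0, 0, 0], 0, 0.2],
    [[0, 0, 0], 0, 0.2],
    [[0, 0, 0], 0, 0.2]
  ]
}}

```text
time: 19.55
tool_pos: [0.5876, -0.0043, 0.2425]
tool_rot: [-3.141, -0.001, 2.605]
contact_force: [-0.5, 0.3, -2.2]
opening: 0.0358
grip_force: 30.0
```

```bash
python3 e.py end
```

```text
[ 0.588 -0.004  0.243] [-3.141 -0.001  2.605] [-0.513  0.283 -2.191] 0.03579899214897992
344 191
```

View pics/end.png

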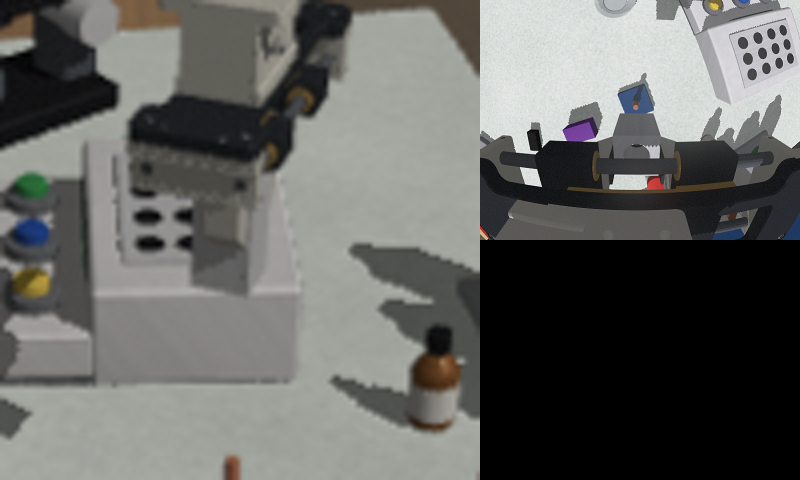

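The block is upright at crop (222,245), hole up and well above the pin at (232,465). The keys are up and the bottle is unmoved.

```bash
python3 -c "from cell import robot; print(robot.hand_in())"
```

```text
the job is handed in; nothing more can be done
None
```

I handed the job in at about 20 s of the 58 s: the yellow, blue and green keys were each pressed and released in order, the block's closed end pushed the feeler pin down about 5 mm (judged from the wrist force), and the arm is holding the block hole-up with its lower end about 19 cm above the table; hand-in returned no verdict.

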